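# Get the spare drive gear from behind the bottles and fit it

### The job

The spare drive gear lies in the bench caddy, hemmed in by a pump bottle, a spray can and a square bottle. First clear all three onto the grey side tray, then fetch the gear and fit it hub up on the keyed shaft of the gearmotor, turned so that its keyway takes the key and it drops fully home against the shoulder, and only then put the three back, each in the caddy cup of its own shape and size. Keep the bottles and the can upright throughout.

Things in the scene. Friction and masses are not known exactly. Their poses are not given: they have to be found in the camera images.
- pump_bottle: Ivory round solvent bottle with a steel pump top, 250 g, standing upright. Origin at the centre of its underside, z up. Body 56 mm diameter, straight-sided from 3 to 80 mm height, then a shoulder; collar and 44 mm pump dish up to 115 mm. Yaw does not matter. At the start it stands in cup_large.
- spray_can: Bare aluminium spray can with a paper band and a white cap, 140 g, upright. Origin at the centre of its underside. Body 40 mm diameter, straight from 2 to 90 mm height, then a shoulder; 27 mm cap up to 119 mm. Yaw does not matter. At the start it stands in cup_small.
- square_bottle: Off-white square plastic bottle with a round black screw cap, 200 g, upright. Origin at the centre of its underside, x and y across the flats. Body 44 x 44 mm (corners rounded 4 mm), straight up to 80 mm height; shoulder, then a 29 mm cap up to 114 mm. At the start it stands in cup_square, square to it within about 3 degrees.
- gear: White plastic spur gear, 100 g, flat, hub up, in the caddy bay (underside 4 mm above the table, amid the three cups, their centres about 85 mm off). Origin on its axis at the underside; x points through the keyway's middle. Disc 61 mm wide, 12 mm thick; hub 32 mm wide, up to 36 mm. Bore 19 mm right through, keyway 8 mm wide to 13 mm from the axis. Black dot on the disc, 20 mm out, on x.
- cup_large: Dark grey caddy cup for the pump bottle, fixed: a block 82 x 82 x 22 mm with a round pocket 72 mm wide, 18 mm deep. Origin at the centre of its underside (4 mm above the table), so the pocket floor is at 4 mm and the rim at 22 mm above the origin; x and y along its sides.
- cup_small: Dark grey caddy cup for the spray can, fixed: block 82 x 82 x 22 mm with a round pocket 54 mm wide, 18 mm deep. Origin and axes as cup_large: pocket floor at 4 mm, rim at 22 mm above the origin.
- cup_square: Dark grey caddy cup for the square bottle, fixed: block 82 x 82 x 22 mm with a square pocket 58 x 58 mm, 18 mm deep, its sides along x and y. Origin and axes as cup_large: pocket floor at 4 mm, rim at 22 mm above the origin.
- drive: Fixed gearmotor. Origin on the axis of its upright shaft, at table level. Gearbox 84 x 74 mm, top at 56 mm; shoulder face at 60 mm, where the gear rests. Shaft 16 mm wide, up to 96 mm, top 5 mm tapered to 10. Key on the +x side, 5 mm wide, to 11.5 mm from the axis, from 60 to 84 mm up. Gear's x must match the drive's x (0.15 rad play); they start within 1.5 rad. Motor lies along +x to 134 mm.
- tray: Grey shallow side tray, fixed, 290 x 130 mm, long side along x, rim 10 mm high and 3 mm thick. Origin at the centre of its underside on the table; floor 3 mm above it. Empty at the start; the three things must stand wholly inside its rim, anywhere, while the gear is fitted.

How it is judged (in metres and radians):
On the way, in this order (a step that is already met when the one before it is completed fails the run):
1. the pump bottle, spray can and square bottle all stand released and upright on the side tray, the gear still in its bay (x of pump_bottle in the frame of tray between -0.135 and 0.135 m and y of pump_bottle in the frame of tray between -0.055 and 0.055 m and z of each of pump_bottle, spray_can, square_bottle in the frame of tray below 0.009 m and angle between each of pump_bottle, spray_can, square_bottle's own z axis and vertical below 0.12 rad and linear speed of each of pump_bottle, spray_can, square_bottle below 0.03 m/s and x of spray_can in the frame of tray between -0.135 and 0.135 m and y of spray_can in the frame of tray between -0.055 and 0.055 m and x of square_bottle in the frame of tray between -0.135 and 0.135 m and y of square_bottle in the frame of tray between -0.055 and 0.055 m and contact force between the fingers and pump_bottle below 0.1 N and contact force between the fingers and spray_can below 0.1 N and contact force between the fingers and square_bottle below 0.1 N and distance of gear from where it was at the start of the episode below 0.03 m), for 0.2 s.
2. the gear is fully home on the keyed shaft while the three still stand on the tray (horizontal distance between gear and drive below 0.004 m and z of gear in the frame of drive below 0.064 m and angle between the z axis of gear and the z axis of drive, either way round below 0.1 rad and angle between the x axis of gear and the x axis of drive, either way round below 0.35 rad and linear speed of each of gear, pump_bottle, spray_can, square_bottle below 0.03 m/s and x of pump_bottle in the frame of tray between -0.135 and 0.135 m and y of pump_bottle in the frame of tray between -0.055 and 0.055 m and z of each of pump_bottle, spray_can, square_bottle in the frame of tray below 0.009 m and angle between each of pump_bottle, spray_can, square_bottle's own z axis and vertical below 0.12 rad and x of spray_can in the frame of tray between -0.135 and 0.135 m and y of spray_can in the frame of tray between -0.055 and 0.055 m and x of square_bottle in the frame of tray between -0.135 and 0.135 m and y of square_bottle in the frame of tray between -0.055 and 0.055 m), for 0.2 s.
At the end, for the whole second after the job is handed in: Gear home on the shaft: within 4 mm of its axis, origin under 64 mm above the drive's, level, key in keyway. Pump bottle in cup_large, spray can in cup_small, square bottle in cup_square: each within 12 mm of the cup's centre, down to 4 mm off the pocket floor, upright. All released and still (horizontal distance between pump_bottle and cup_large below 0.012 m and z of pump_bottle in the frame of cup_large below 0.008 m and angle between each of pump_bottle, spray_can, square_bottle's own z axis and vertical below 0.12 rad and linear speed of each of pump_bottle, spray_can, square_bottle, gear below 0.03 m/s and horizontal distance between spray_can and cup_small below 0.012 m and z of spray_can in the frame of cup_small below 0.008 m and horizontal distance between square_bottle and cup_square below 0.012 m and z of square_bottle in the frame of cup_square below 0.008 m and horizontal distance between gear and drive below 0.004 m and z of gear in the frame of drive below 0.064 m and angle between the z axis of gear and the z axis of drive, either way round below 0.1 rad and angle between the x axis of gear and the x axis of drive, either way round below 0.35 rad and contact force between the fingers and pump_bottle below 0.1 N and contact force between the fingers and spray_can below 0.1 N and contact force between the fingers and square_bottle below 0.1 N and contact force between the fingers and gear below 0.1 N); the robot touches nothing.
It fails at once if the pump bottle is tipped over (more than 40 degrees) (angle between pump_bottle's own z axis and vertical above 0.7 rad).
It fails at once if the spray can is tipped over (more than 40 degrees) (angle between spray_can's own z axis and vertical above 0.7 rad).
It fails at once if the square bottle is tipped over (more than 40 degrees) (angle between square_bottle's own z axis and vertical above 0.7 rad).
It also fails if it takes over 147 s, if anything falls off the work surface, if the arm or the gripper's body presses on something with over 40 N, if the wrist force passes 120 N, or if a joint passes its speed limit or range.

### The arm

A 7-joint arm with a two-finger parallel gripper is mounted at the origin on the work surface. World frame = base frame: x ahead of the robot, y to its left, z up, the work surface at z = 0. Lengths are in mm, angles in rad, forces in N, time in s.
With the tool pointing down it reaches from about 425 to 875 mm from the base axis. Payload 8.4 kg.
Tool frame: the origin (TCP) lies midway between the tips of the shut fingers; the grasp point (between the pads) lies 19 mm behind it; z points along the fingers, y is the line along which they close (so a half turn about z gives the same grasp; the last joint's range is limited). The gripper opens to 87 mm and grips with 3 to 60 N. Pads are 19 mm wide; open, the fingers measure 117 mm over their backs; the gripper's body (75 mm by 190 mm) begins 51 mm behind the grasp point.
Start: joints at [1.081, 0.333, 0.04, 1.465, -0.013, 1.343, -0.059], TCP at [247.579, -600.973, 222.546] pointing down, gripper open.
Joint ranges: [-2.58, 2.58], [-0.38, 2.09], [-1.3, 1.39], [0.25, 2.4], [-1.5, 4.64], [0.08, 2.09], [-2.65, 2.65]. Speed limits (rad/s): [2.22, 2.22, 2.79, 2.79, 3.14, 3.14, 3.14].

### API

Orientations are given as a rotation vector (axis times angle).
In Python, from rig import arm, eyes gives the robot as it stands. The module is installed in compiled form; this text tells all that it offers.
- The arm moves only by the tool drive_tool, never from a script. Its argument "commands" is one flat list of numbers, 5 for each row, row after row: the shift along the tool's x, y, z in cm, then the turn about the tool's z in rad, then the closure, from 0 (fully open) to 1 (shut). A call has exactly 8 rows; each row is the pose to reach, as a shift and turn from the pose commanded when the call began, along the tool's axes at that moment; what a row does not reach only later rows make up. A row lasts 1/8 s, in which the tool goes at most 62.5 mm and 10.7 degrees, less where a joint would pass 70% of its speed; a pose out of reach is approached as far as the arm can. A call with a gripper value outside its range is refused whole. The fingers move at their own pace and stop on an object; the grip force is fixed at half the most. Time passes only in rows, so rows that repeat a pose let the fingers close, or fill a call up. It gives the time, the measured TCP pose, the force, the opening and the grip force at its end, in the units of the state.
- arm.observe(): the state, without advancing time (a new reading comes with each control period).
- eyes.snapshot(name): name is "side" or "top" or "wrist"; returns the picture (400x640x3 uint8, red, green, blue); there is no depth.
- eyes.camera_model(name): a dict with "intrinsics" (3x3 intrinsics, pixels), "eye" and "rotation" of the camera in the world. Camera axes: x right, y up, looking along -z (the intrinsics and any distortion apply to the point x, -y, -z); pixel columns grow to the right and rows downward; lengths in mm; the calibration is good to about 2 mm. The wrist camera is an equidistant fisheye: a pixel r from the principal point sees the ray r / f radians off the axis. A picture is of the moment at which its call begins: read the wrist's pose just before it. camera_model takes no time and is no camera call; for the wrist camera it gives the pose at the moment of the call.
- arm.job_done(): hands the job in; it is judged then, once.
The state is a dict: "time_s": time; "joint_positions": joint angles; "joint_velocities": joint speeds; "joint_torque": joint torques, N m; "tool_pos": TCP position; "orientation": TCP orientation; "force": force on the tool from outside, world axes, zero at the start; "torque": the same for the moment, N m; "opening": opening from 0.0 (shut) to 1.0 (fully open); "gripper_force": force on a finger pad.
Only numpy, scipy, OpenCV 4.12 (cv2) and the standard library are available. Lean on these libraries where they do the work, as an engineer would, in place of code of your own. Each camera call takes 0.05 s, during which the arm holds its last target. There are 200 camera calls.

## Working session

There is one attempt and no reset: what is moved stays moved. The work goes in short steps, Python scripts to look and compute and a tool call to move; the robot and the scene stay as the last step left them, time stands still between calls to the robot, and variables do not carry over. Pictures are saved under pics/ and viewed, at most 14 in all, crops included, and the job is handed in when it is done.

Besides the shell and the picture viewer there is one more tool, called as name(argument=value, ...) on one line, values as JSON. drive_tool: Moves the arm, as the interface text tells. Its arguments: {"type":"object","properties":{"commands":{"type":"array","items":{"type":"number"}}},"required":["commands"]}

```bash
mkdir -p pics; python3 - <<'E'
from rig import arm, eyes
import cv2
s=arm.observe(); print({k:s[k] for k in('time_s','tool_pos','orientation','opening')})
for n in('side','top','wrist'):
    im=eyes.snapshot(n); cv2.imwrite(f'pics/{n}0.png',im[:,:,::-1])
    m=eyes.camera_model(n); print(n,m)
E
```

```text
{'time_s': 0.0, 'tool_pos': array([ 247.40378165, -600.57809262,  221.66117629]), 'orientation': array([-3.08028254e+00, -6.09708193e-01,  6.92896373e-04]), 'opening': 1.0024219146007662}
side {'intrinsics': array([[489.48837023,   0.        , 321.25251657],
       [  0.        , 489.48837023, 202.65460343],
       [  0.        ,   0.        ,   1.        ]]), 'eye': array([238.52484275, 895.92354865, 543.99526721]), 'rotation': array([ 0.23921437, -1.48610809, -2.42788265])}
top {'intrinsics': array([[481.2817989 ,   0.        , 318.88257726],
       [  0.        , 481.2817989 , 198.32176505],
       [  0.        ,   0.        ,   1.        ]]), 'eye': array([ 322.91568489,   26.0395951 , 1145.10464621]), 'rotation': array([ 0.15878395, -0.1762486 , -1.70776382])}
wrist {'intrinsics': array([[309.70691629,   0.        , 319.4878339 ],
       [  0.        , 309.70691629, 201.00752432],
       [  0.        ,   0.        ,   1.        ]]), 'eye': array([ 310.89039426, -574.01645764,  383.13028922]), 'rotation': array([-0.22053618,  0.1504169 , -1.17331949])}
```

View pics/top0.png

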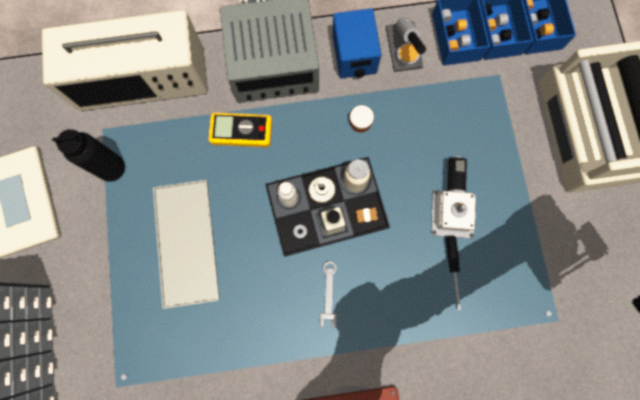

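View pics/side0.png

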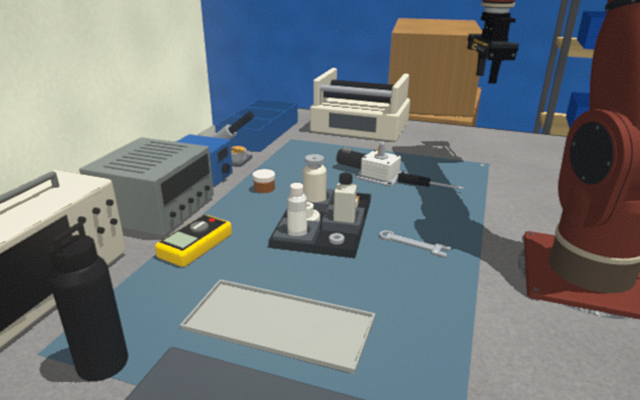

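```bash
cat > h.py <<'E'
import numpy as np, cv2
from scipy.spatial.transform import Rotation as R
from rig import arm, eyes
def ray(name,uv,m=None):
    m=m or eyes.camera_model(name); K=m['intrinsics']
    d=np.array([(uv[0]-K[0,2])/K[0,0],(uv[1]-K[1,2])/K[1,1]])
    if name=='wrist':
        r=np.hypot(*d); s=np.sinc(r/np.pi); v=np.array([d[0]*s,-d[1]*s,-np.cos(r)])
    else: v=np.array([d[0],-d[1],-1])
    v=R.from_rotvec(m['rotation']).apply(v/np.linalg.norm(v)); return np.array(m['eye']),v
def onz(name,uv,z,m=None):
    e,v=ray(name,uv,m); return e+v*(z-e[2])/v[2]
def proj(name,p,m=None):
    m=m or eyes.camera_model(name); K=m['intrinsics']
    c=R.from_rotvec(m['rotation']).inv().apply(np.asarray(p,float)-m['eye']); x,y,z=c[...,0],-c[...,1],-c[...,2]
    if name=='wrist':
        h=np.hypot(x,y)+1e-9; t=np.arctan2(h,z); a,b=x/h*t,y/h*t
    else: a,b=x/z,y/z
    return np.stack([a*K[0,0]+K[0,2],b*K[1,1]+K[1,2]],-1)
def tri(rays):
    A=np.zeros((3,3));b=np.zeros(3)
    for e,v in rays:
        P=np.eye(3)-np.outer(v,v);A+=P;b+=P@e
    p=np.linalg.solve(A,b); return p,[np.linalg.norm(np.cross(p-e,v)) for e,v in rays]
def crop(im,x0,y0,x1,y1,k,name):
    cv2.imwrite(name,cv2.resize(im[y0:y1,x0:x1],None,fx=k,fy=k,interpolation=cv2.INTER_CUBIC))
def snap(name,tag):
    m=eyes.camera_model(name); im=eyes.snapshot(name)[:,:,::-1].copy(); cv2.imwrite(f'pics/{tag}.png',im)
    np.save(f'pics/{tag}.npy',m,allow_pickle=True); return im,m
def load(tag): return np.load(f'pics/{tag}.npy',allow_pickle=True).item()
def go(target,yaw=None,s=None):
    """shift in tool cm from the present pose to target TCP (mm), turn to make tool y at world yaw"""
    s=s or arm.observe(); Rt=R.from_rotvec(s['orientation'])
    d=Rt.inv().apply(np.array(target)-s['tool_pos'])/10
    y=Rt.apply([0,1,0]); ya=np.arctan2(y[1],y[0]); t=None
    if yaw is not None:
        t=-(((yaw-ya)+np.pi/2)%np.pi-np.pi/2)
    return np.round(d,2),t,'yawnow',round(ya,3)
E
python3 - <<'E'
import cv2
from h import *
a=cv2.imread('pics/top0.png'); b=cv2.imread('pics/side0.png')
crop(a,258,145,398,260,5,'pics/tc.png'); 
x=cv2.resize(a[180:245,425:490],None,fx=6,fy=6,interpolation=cv2.INTER_CUBIC)
y=cv2.resize(b[140:265,265:405],None,fx=4.6,fy=4.6,interpolation=cv2.INTER_CUBIC)
cv2.imwrite('pics/sc.png',y)
cv2.imwrite('pics/dr.png',x)
print(arm.observe()['orientation'], R.from_rotvec(arm.observe()['orientation']).as_matrix())
E
```

```text
[-3.08062509e+00 -6.09696678e-01  4.75469298e-04] [[ 9.24613499e-01  3.80906279e-01 -5.32646066e-04]
 [ 3.80906647e-01 -9.24612809e-01  1.13161944e-03]
 [-6.14504242e-05 -1.24919904e-03 -9.99999218e-01]]
```

View pics/tc.png

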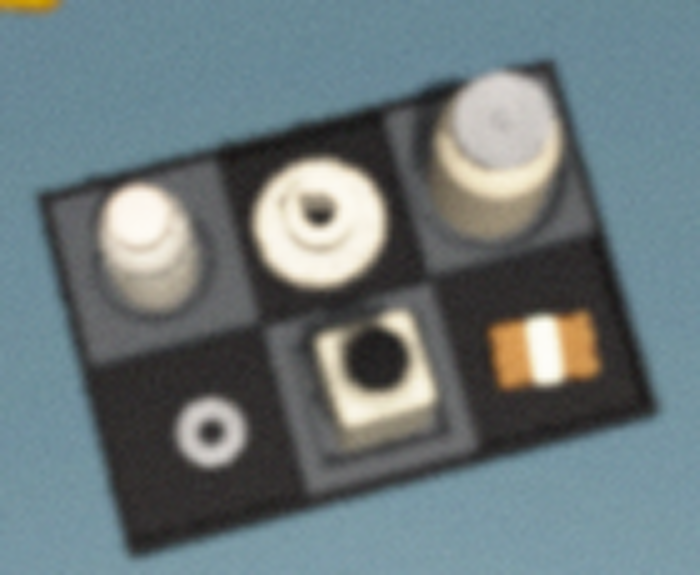

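View pics/sc.png

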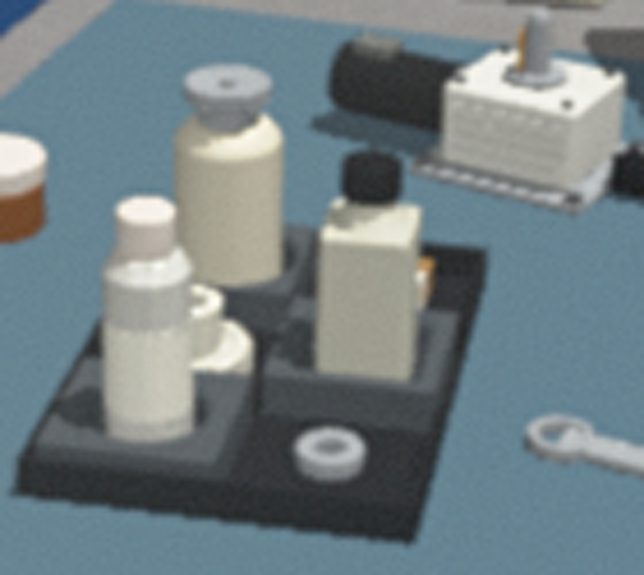

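```bash
python3 - <<'E'
from h import *
np.set_printoptions(precision=1,suppress=True)
T={'pump':((359,168.6),(314.6,158),123),'can':((286,187.6),(296.7,185.2),127),'sq':((333,215),(345.9,174.8),122),'shaft':((459.5,209),(382.4,143),96)}
for k,(a,b,z) in T.items(): print(k,*tri([ray('top',a),ray('side',b)]),onz('top',a,z)[:2],onz('side',b,z)[:2])
print('hub',onz('top',(321.6,186.6),40))
f=lambda x,y:(258+x/5-.4,145+y/5-.4)
print('caddy',[onz('top',f(*p),z)[:2] for p,z in(((40,195),26),((553,62),26),((657,410),4),((133,553),4))])
c=[(153,187),(207,180),(218,299),(163,307)]
c=[onz('top',p,10)[:2] for p in c]; print('tray',c,np.mean(c,0))
print('motor far',onz('top',(458,158),28))
E
```

```text
pump [592.6 -98.1 119.5] [np.float64(0.07726524634445169), np.float64(0.07726524634471671)] [591.8 -97.7] [589.6 -90. ]
can [571.8  66.7 125.9] [np.float64(0.1992472993389312), np.float64(0.19924729933885546)] [571.4  66.6] [571.2  68.8]
sq [496.9 -25.9 121.7] [np.float64(0.9066151332033736), np.float64(0.9066151332033491)] [497.8 -25.7] [495.8 -25.1]
shaft [ 476.2 -305.2   99.1] [np.float64(1.3747338764827397), np.float64(1.3747338764828319)] [ 475.3 -306.3] [ 479.3 -313.7]
hub [582.9 -13.4  40. ]
caddy [array([612.8, 117.7]), array([ 642.8, -136.1]), array([ 470.8, -160.1]), array([439.1,  96.9])]
tray [array([647.9, 390.6]), array([646.4, 259.1]), array([360.3, 260.9]), array([360.5, 388.2])] [503.8 324.7]
motor far [ 608.5 -349.7   28. ]
```

View pics/dr.png

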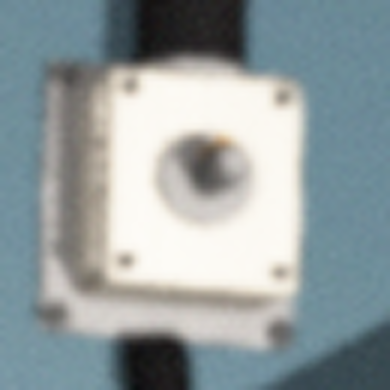

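```bash
python3 - <<'E'
from h import *
print(go((575,-80,222),-1.445)); m=eyes.camera_model('wrist');print(R.from_rotvec(arm.observe()['orientation']).inv().apply(m['eye']-arm.observe()['tool_pos']))
E
```

```text
(array([ 5.012e+01, -3.566e+01,  3.000e-02]), np.float64(0.26498026429035937), 'yawnow', np.float64(-1.18))
[  68.8011935    -0.67390035 -161.24807491]
```

drive_tool(commands=[50, -35.7, 0, 0.265, 0, 50, -35.7, 0, 0.265, 0, 50, -35.7, 0, 0.265, 0, 50, -35.7, 0, 0.265, 0, 50, -35.7, 0, 0.265, 0, 50, -35.7, 0, 0.265, 0, 50, -35.7, 0, 0.265, 0, 50, -35.7, 0, 0.265, 0])

```text
time_s: 1.15
tool_pos: [513.7, -175.8, 222.6]
orientation: [3.135, 0.197, 0.0]
force: [0.2, -0.4, -0.1]
opening: 1.003
gripper_force: 0.0
```

```bash
python3 - <<'E'
from h import *
print(arm.observe()['tool_pos'],arm.observe()['joint_positions'],go((575,-60,222),-1.445))
snap('wrist','w1')
E
```

```text
[ 513.6712313  -175.78796536  222.60570913] [ 0.50494522  0.13243686 -0.2813727   1.71467274  0.03821667  1.29962803
 -1.22967384] (array([  7.53, -10.72,   0.06]), np.float64(-0.00034981152416890815), 'yawnow', np.float64(-1.445))
```

View pics/w1.png

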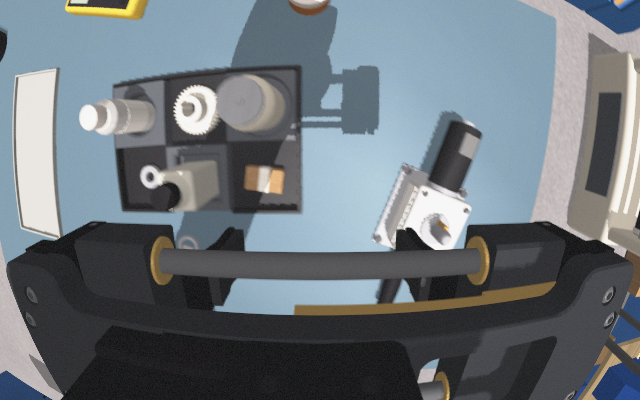

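```bash
python3 - <<'E'
from h import *
print(go((592.6,-98.1,190),-1.445))
im=cv2.imread('pics/w1.png'); a=cv2.resize(im[55:225,70:310],None,fx=3.3,fy=3.3,interpolation=cv2.INTER_CUBIC); cv2.imwrite('pics/w1c.png',a)
E
```

```text
(array([ 8.32, -5.73,  3.31]), np.float64(0.00957205841346287), 'yawnow', np.float64(-1.435))
```

View pics/w1c.png

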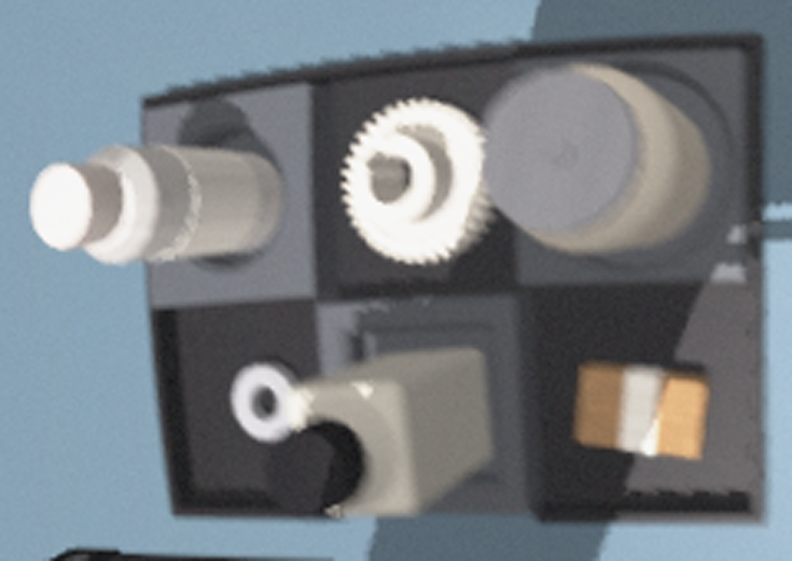

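```bash
python3 - <<'E'
from h import *
np.set_printoptions(precision=1,suppress=True)
m=load('w1')
f=lambda x,y:(70+x/3.3-.3,55+y/3.3-.3)
for k,p,z in(('pump',(560,160),123),('can',(65,206),127),('sq',(312,468),122),('hub',(405,178),40),('blkTL',(143,100),26),('blkTR',(745,42),26),('gear disc',(418,182),16),('smallTR',(313,82),26),('smallBR',(316,300),26),('smallBL',(152,305),26),('largeBL',(520,288),26),('largeTL',(508,55),26)): print(k,onz('wrist',f(*p),z,m))
for q,t,z in((239.7,103.5,'pump'),(89.7,117.1,'can'),(164.5,196.8,'sq')):pass
T={'pump':((359,168.6),(314.6,158),(239.5,103.2)),'can':((286,187.6),(296.7,185.2),(89.4,117)),'sq':((333,215),(345.9,174.8),(164.3,196.6))}
for k,(a,b,c) in T.items(): print(k,*tri([ray('top',a),ray('side',b),ray('wrist',c,m)]))
print('drive',onz('wrist',(437,226),96,m),'motor end',onz('wrist',(462,125),50,m))
print(arm.observe()['tool_pos'],go((592.6,-98.1,190),-1.445))
E
```

```text
pump [591.5 -96.3 123. ]
can [573.5  66.2 127. ]
sq [500.6 -27.5 122. ]
hub [585.  -17.1  40. ]
blkTL [614.5 116.3  26. ]
blkTR [ 642.9 -130.6   26. ]
gear disc [584.  -12.3  16. ]
smallTR [620.5  32.6  26. ]
smallBR [537.2  23.3  26. ]
smallBL [530.2 104.5  26. ]
largeBL [548.2 -60.   26. ]
largeTL [632.2 -46.1  26. ]
pump [592.  -96.8 120.7] [np.float64(1.237291787311947), np.float64(0.5207704108791934), np.float64(1.050814515307429)]
can [572.4  66.8 125.9] [np.float64(0.784910596908722), np.float64(0.3926278030223374), np.float64(1.1655405699165782)]
sq [498.1 -26.5 120.4] [np.float64(0.6802384711114231), np.float64(1.9652317143441622), np.float64(1.8585071633101082)]
drive [ 496.8 -299.1   96. ] motor end [ 606.  -327.5   50. ]
[ 517.8 -166.3  222.6] (array([ 8.3, -5.7,  3.3]), np.float64(0.00957205841346287), 'yawnow', np.float64(-1.435))
```

drive_tool(commands=[8.3, -5.8, 3, 0.01, 0, 8.3, -5.8, 3, 0.01, 0, 8.3, -5.8, 3, 0.01, 0, 8.3, -5.8, 3, 0.01, 0, 8.3, -5.8, 3, 0.01, 0, 8.3, -5.8, 3, 0.01, 0, 8.3, -5.8, 3, 0.01, 0, 8.3, -5.8, 3, 0.01, 0])

```text
time_s: 2.2
tool_pos: [588.0, -109.8, 192.7]
orientation: [3.136, 0.181, 0.0]
force: [-0.0, 0.4, -0.3]
opening: 0.998
gripper_force: 0.0
```

```bash
python3 - <<'E'
from h import *
np.set_printoptions(precision=1,suppress=True)
print(arm.observe()['tool_pos'],go((592.2,-97.2,63),-1.445))
im,m=snap('wrist','w2'); cv2.imwrite('pics/w2c.png',cv2.resize(im[80:320,100:500],None,fx=2,fy=2))
print(proj('wrist',[(592,-97,123),(592,-97,88)],m))
E
```

```text
[ 588.  -109.8  192.7] (array([ 0.6, -1.2, 13. ]), np.float64(-0.010378851779988096), 'yawnow', np.float64(-1.455))
[[305.1 205.6]
 [306.9 195.2]]
```

View pics/w2c.png

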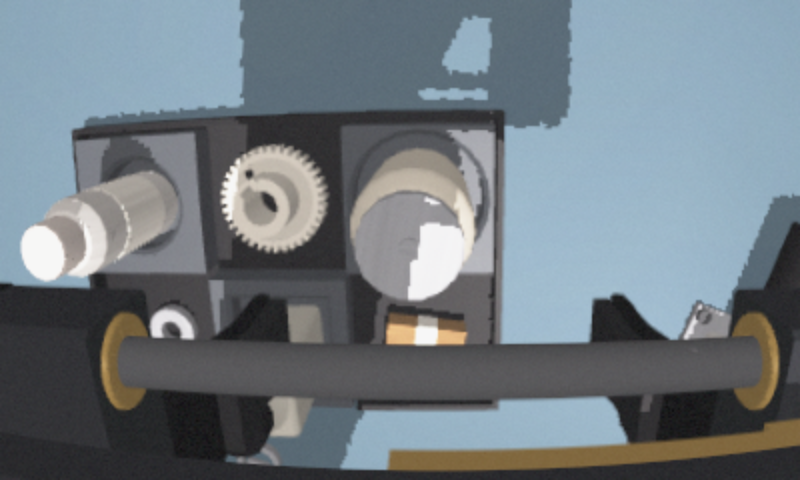

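drive_tool(commands=[0.4, -1.2, 0, -0.01, 0, 0.4, -1.2, 0, -0.01, 0, 0.4, -1.2, 4, -0.01, 0, 0.4, -1.2, 8, -0.01, 0, 0.4, -1.2, 11, -0.01, 0, 0.4, -1.2, 13, -0.01, 0, 0.4, -1.2, 13, -0.01, 0, 0.4, -1.2, 13, -0.01, 0])

```text
time_s: 3.25
tool_pos: [591.6, -97.2, 63.8]
orientation: [3.135, 0.198, 0.003]
force: [0.2, -0.9, -0.0]
opening: 1.002
gripper_force: 0.0
```

drive_tool(commands=[0, 0, 0, 0, 0.2, 0, 0, 0, 0, 0.4, 0, 0, 0, 0, 0.6, 0, 0, 0, 0, 0.8, 0, 0, 0, 0, 1, 0, 0, 0, 0, 1, 0, 0, 0, 0, 1, 0, 0, 0, 0, 1])

```text
time_s: 4.25
tool_pos: [590.8, -97.3, 62.7]
orientation: [3.135, 0.197, 0.0]
force: [-0.1, -1.5, 3.0]
opening: 0.635
gripper_force: 29.9
```

```bash
python3 - <<'E'
from h import *
np.set_printoptions(precision=2,suppress=True)
s=arm.observe();print(s['tool_pos'],s['opening']*87,s['joint_positions'])
im=cv2.imread('pics/w2.png')
m=load('w2')
c=onz('wrist',(100+272/2,80+200/2),16,m);d=onz('wrist',(224.5,166.5),16,m);print('disc',c,'dot',d,np.linalg.norm(d-c),np.arctan2(*(d-c)[1::-1]))
b=onz('wrist',(100+268/2,80+203/2),40,m);print('bore top',b)
print(go((503.8,250,63),0))
E
```

```text
[590.75 -97.3   62.69] 55.218233326948045 [ 0.36  0.39 -0.33  1.76  0.14  1.02 -1.47]
disc [583.16 -13.57  16.  ] dot [597.36   1.09  16.  ] 20.409121527826027 0.8015080414160586
bore top [586.49 -17.66  40.  ]
(array([ -4.27, -35.55,  -0.04]), np.float64(-1.4450994996553508), 'yawnow', np.float64(-1.445))
```

drive_tool(commands=[0, 0, -1, 0, 1, 0, 0, -5, 0, 1, 0, 0, -10, 0, 1, 0, 0, -14, 0, 1, 0, -1, -15, 0, 1, 1, -5, -15, 0, 1, 2, -9, -15, 0, 1, 2, -10, -15, 0, 1])

```text
time_s: 5.25
tool_pos: [597.0, 9.3, 211.0]
orientation: [-3.133, -0.206, 0.004]
force: [-0.5, 0.2, -2.9]
opening: 0.635
gripper_force: 29.9
```

drive_tool(commands=[0, -3, 0, 0, 1, 0.5, -8, 0, 0, 1, 1.2, -14, 0, 0, 1, 1.9, -20, 0, 0, 1, 2.6, -26, 0, 0, 1, 3.2, -30, 0, 0, 1, 3.2, -31.9, 0, 0, 1, 3.2, -31.9, 0, 0, 1])

```text
time_s: 6.25
tool_pos: [588.7, 325.7, 211.5]
orientation: [3.135, 0.201, -0.003]
force: [0.7, -0.3, -2.0]
opening: 0.63
gripper_force: 29.9
```

drive_tool(commands=[0, 0, 3, 0, 1, 0, 0, 7, 0, 1, 0, 0, 11, 0, 1, 0, 0, 13, 0, 1, 0, 0, 14, 0, 1, 0, 0, 14, 0, 1, 0, 0, 14, 0, 1, 0, 0, 14, 0, 1])

```text
time_s: 7.25
tool_pos: [590.3, 325.4, 73.8]
orientation: [-3.135, -0.197, -0.003]
force: [0.3, -0.4, -3.5]
opening: 0.629
gripper_force: 29.9
```

```bash
python3 - <<'E'
from h import *
np.set_printoptions(precision=2,suppress=True)
s=arm.observe();print(s['tool_pos'],s['opening']*87,s['joint_positions'])
print(go((590,325,58.5),-1.445))
im,_=snap('top','t1'); im2,_=snap('side','s1')
cv2.imwrite('pics/v1.png',np.hstack([cv2.resize(im[140:340,110:260],None,fx=2,fy=2),cv2.resize(im2[120:380,150:400],None,fx=1.54,fy=1.54)[:400]]))
E
```

```text
[590.29 325.43  73.82] 54.725815985673016 [-0.2   0.54 -0.5   1.54  0.28  1.13 -2.21]
(array([-0.04,  0.04,  1.53]), np.float64(-6.00111367088374e-06), 'yawnow', np.float64(-1.445))
```

View pics/v1.png

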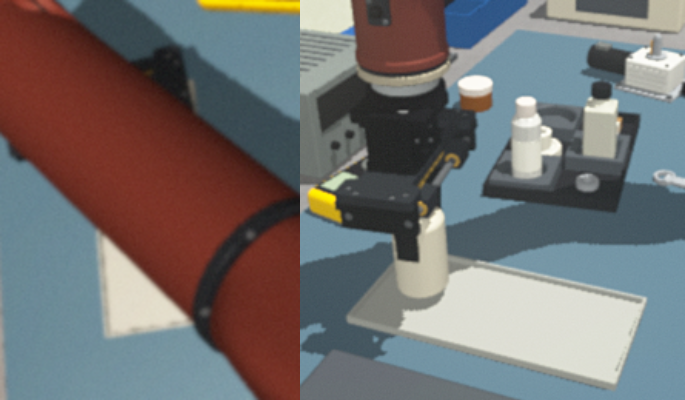

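drive_tool(commands=[0, 0, 0.8, 0, 1, 0, 0, 1.4, 0, 1, 0, 0, 1.5, 0, 1, 0, 0, 1.55, 0, 1, 0, 0, 1.55, 0, 1, 0, 0, 1.55, 0, 0.8, 0, 0, 1.55, 0, 0.4, 0, 0, 1.55, 0, 0])

```text
time_s: 8.35
tool_pos: [589.9, 325.2, 57.2]
orientation: [-3.135, -0.197, -0.001]
force: [0.1, -0.0, 0.8]
opening: 0.687
gripper_force: 0.0
```

drive_tool(commands=[0, 0, 0, 0, 0, 0, 0, 0, 0, 0, 0, 0, -1, 0, 0, 0, 0, -4, 0, 0, 0, 0, -9, 0, 0, 0, 0, -14, 0, 0, 0, 0, -15, 0, 0, 0, 0, -15, 0, 0])

```text
time_s: 9.35
tool_pos: [590.0, 325.2, 208.0]
orientation: [-3.135, -0.197, -0.002]
force: [0.1, -0.5, -0.7]
opening: 0.998
gripper_force: 0.0
```

```bash
python3 - <<'E'
from h import *
np.set_printoptions(precision=2,suppress=True)
s=arm.observe();print(s['tool_pos'],s['opening']*87)
print(go((572.2,66.6,65),-1.445))
im,_=snap('side','s2'); print(proj('side',[(590,325,3),(590,325,118),(497,-26,122),(572,66.7,127)]))
cv2.imwrite('pics/v2.png',cv2.resize(im[100:400,150:450],None,fx=2,fy=2))
E
```

```text
[589.97 325.2  208.  ] 86.83140374861607
(array([-5.03, 25.44, 14.28]), np.float64(-1.440603891489367e-05), 'yawnow', np.float64(-1.445))
[[232.03 310.46]
 [226.49 253.17]
 [345.47 174.55]
 [296.71 184.72]]
```

View pics/v2.png

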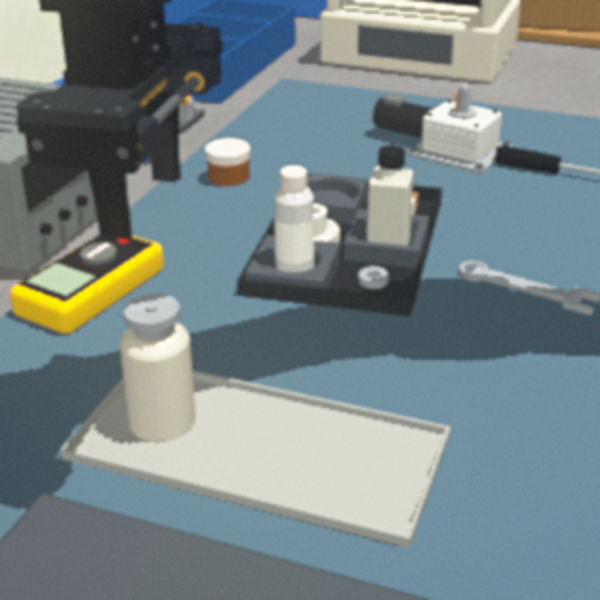

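drive_tool(commands=[-0.5, 3, 0, 0, 0, -1.5, 8, 0, 0, 0, -2.7, 14, 0, 0, 0, -4, 20, 0, 0, 0, -5, 24, 0, 0, 0, -5, 25.4, 0, 0, 0, -5, 25.4, 0, 0, 0, -5, 25.4, 0, 0, 0])

```text
time_s: 10.4
tool_pos: [571.7, 68.8, 206.5]
orientation: [-3.134, -0.201, 0.001]
force: [0.4, 0.0, 0.0]
opening: 1.0
gripper_force: 0.0
```

drive_tool(commands=[0, 0, 3, 0, 0, 0, 0, 8, 0, 0, 0, 0, 12, 0, 0, 0, 0, 14.4, 0, 0, 0, 0, 14.4, 0, 0, 0, 0, 14.4, 0, 0, 0, 0, 14.4, 0, 0.3, 0, 0, 14.4, 0, 0.5])

```text
time_s: 11.4
tool_pos: [572.6, 66.9, 64.1]
orientation: [-3.135, -0.197, -0.003]
force: [-0.3, 1.0, -0.4]
opening: 0.855
gripper_force: 0.0
```

drive_tool(commands=[0, 0, 0, 0, 0.6, 0, 0, 0, 0, 0.8, 0, 0, 0, 0, 1, 0, 0, 0, 0, 1, 0, 0, 0, 0, 1, 0, 0, 0, 0, 1, 0, 0, 0, 0, 1, 0, 0, 0, 0, 1])

```text
time_s: 12.4
tool_pos: [571.9, 66.7, 63.0]
orientation: [-3.135, -0.197, 0.0]
force: [-0.5, 0.1, 0.3]
opening: 0.453
gripper_force: 30.0
```

```bash
python3 - <<'E'
from h import *
np.set_printoptions(precision=2,suppress=True)
s=arm.observe();print(s['tool_pos'],s['opening']*87)
print(go((415,325,58.5),-1.445))
E
```

```text
[571.95  66.73  63.03] 39.377200636311365
(array([-12.33, -27.59,   0.46]), np.float64(-4.308688343823697e-05), 'yawnow', np.float64(-1.445))
```

drive_tool(commands=[0, 0, -1, 0, 1, 0, 0, -4, 0, 1, 0, -1, -8, 0, 1, -1.5, -4, -8, 0, 1, -3.7, -9, -8, 0, 1, -6, -14, -8, 0, 1, -8.3, -19, -8, 0, 1, -10.5, -23.5, -8, 0, 1])

```text
time_s: 13.4
tool_pos: [437.2, 288.4, 143.9]
orientation: [-3.135, -0.198, -0.001]
force: [1.2, 1.1, -1.0]
opening: 0.449
gripper_force: 30.0
```

drive_tool(commands=[-1.8, -4.1, 0, 0, 1, -1.8, -4.1, 2, 0, 1, -1.8, -4.1, 5, 0, 1, -1.8, -4.1, 7.5, 0, 1, -1.8, -4.1, 8.3, 0, 1, -1.8, -4.1, 8.4, 0, 1, -1.8, -4.1, 8.4, 0, 1, -1.8, -4.1, 8.4, 0, 1])

```text
time_s: 14.4
tool_pos: [415.8, 325.5, 60.0]
orientation: [-3.135, -0.197, -0.002]
force: [-0.2, -0.3, -2.2]
opening: 0.45
gripper_force: 30.0
```

drive_tool(commands=[0, 0, 0, 0, 0.7, 0, 0, 0, 0, 0.4, 0, 0, 0, 0, 0, 0, 0, 0, 0, 0, 0, 0, 0, 0, 0, 0, 0, -2, 0, 0, 0, 0, -7, 0, 0, 0, 0, -12, 0, 0])

```text
time_s: 15.4
tool_pos: [415.0, 325.0, 180.3]
orientation: [3.135, 0.198, -0.001]
force: [1.5, 0.2, -0.4]
opening: 0.993
gripper_force: 0.0
```

drive_tool(commands=[0, 0, -2, 0, 0, 0, 0, -2, 0, 0, 0, 0, -2, 0, 0, 0, 0, -2, 0, 0, 0, 0, -2, 0, 0, 0, 0, -2, 0, 0, 0, 0, -2, 0, 0, 0, 0, -2, 0, 0])

```text
time_s: 16.4
tool_pos: [415.3, 325.2, 199.0]
orientation: [-3.135, -0.198, 0.0]
force: [0.3, 0.4, -0.1]
opening: 0.997
gripper_force: 0.0
```

```bash
python3 - <<'E'
from h import *
np.set_printoptions(precision=2,suppress=True)
s=arm.observe();print(s['tool_pos'],s['opening']*87)
print(go((498.2,-26.3,62.5),-1.445), go((498.2,-26.3,62.5),-1.445-np.pi/2))
im,_=snap('side','s3')
cv2.imwrite('pics/v3.png',cv2.resize(im[100:400,150:450],None,fx=2,fy=2))
E
```

```text
[415.29 325.16 199.05] 86.77087651093004
(array([ 3.81, 35.91, 13.65]), np.float64(5.6227107236850316e-05), 'yawnow', np.float64(-1.445)) (array([ 3.81, 35.91, 13.65]), np.float64(-1.5707400996876597), 'yawnow', np.float64(-1.445))
```

View pics/v3.png

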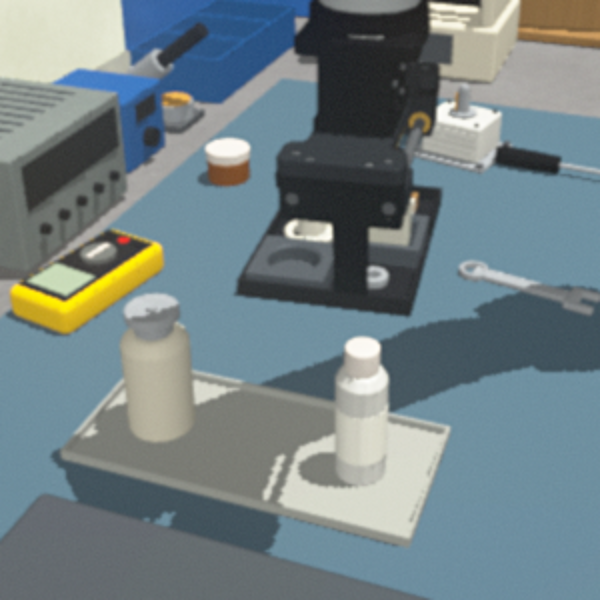

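drive_tool(commands=[0.3, 3, 0, 0, 0, 0.8, 8, 0, 0, 0, 1.5, 14, 0, 0, 0, 2.1, 20, 0, 0, 0, 2.8, 26, 0, 0, 0, 3.4, 32, 0, 0, 0, 3.8, 35.9, 0, 0, 0, 3.8, 35.9, 0, 0, 0])

```text
time_s: 17.45
tool_pos: [498.3, -29.8, 198.9]
orientation: [3.135, 0.189, -0.0]
force: [-0.8, 0.5, 0.1]
opening: 1.003
gripper_force: 0.0
```

drive_tool(commands=[0, 0, 0, 0, 0, 0, 0, 0, 0, 0, 0, 0, 4, 0, 0, 0, 0, 9, 0, 0, 0, 0, 12.5, 0, 0, 0, 0, 13.6, 0, 0, 0, 0, 13.6, 0, 0, 0, 0, 13.6, 0, 0.2])

```text
time_s: 18.45
tool_pos: [499.3, -26.1, 64.6]
orientation: [3.135, 0.198, 0.004]
force: [-0.4, -0.2, 0.7]
opening: 0.948
gripper_force: 0.0
```

drive_tool(commands=[0, 0, 0, 0, 0.4, 0, 0, 0, 0, 0.6, 0, 0, 0, 0, 1, 0, 0, 0, 0, 1, 0, 0, 0, 0, 1, 0, 0, 0, 0, 1, 0, 0, 0, 0, 1, 0, 0, 0, 0, 1])

```text
time_s: 19.45
tool_pos: [498.1, -26.3, 63.1]
orientation: [3.135, 0.197, 0.0]
force: [0.6, -0.7, 1.4]
opening: 0.503
gripper_force: 29.7
```

```bash
python3 - <<'E'
from h import *
np.set_printoptions(precision=2,suppress=True)
s=arm.observe();print(s['tool_pos'],s['opening']*87)
print(go((503,325,59),-1.445))
E
```

```text
[498.07 -26.3   63.11] 43.79277044517705
(array([  4.89, -34.79,   0.41]), np.float64(-9.618819549217505e-05), 'yawnow', np.float64(-1.445))
```

drive_tool(commands=[0, 0, -1, 0, 1, 0, 0, -5, 0, 1, 0, -1, -9, 0, 1, 0.5, -4, -10, 0, 1, 1.3, -9, -10, 0, 1, 2, -14, -10, 0, 1, 2.7, -19, -10, 0, 1, 3.4, -24, -10, 0, 1])

```text
time_s: 20.45
tool_pos: [501.5, 217.6, 163.6]
orientation: [3.135, 0.197, 0.001]
force: [0.6, -0.7, -2.4]
opening: 0.506
gripper_force: 29.7
```

drive_tool(commands=[0.8, -5, 0, 0, 1, 1.3, -9, 0, 0, 1, 1.5, -10.8, 0, 0, 1, 1.5, -10.8, 3, 0, 1, 1.5, -10.8, 7, 0, 1, 1.5, -10.8, 9.5, 0, 1, 1.5, -10.8, 10.4, 0, 1, 1.5, -10.8, 10.4, 0, 1])

```text
time_s: 21.45
tool_pos: [503.5, 324.7, 59.6]
orientation: [3.135, 0.196, 0.0]
force: [0.3, -0.3, -1.5]
opening: 0.505
gripper_force: 29.9
```

drive_tool(commands=[0, 0, 0, 0, 1, 0, 0, 0, 0, 1, 0, 0, 0, 0, 0.7, 0, 0, 0, 0, 0.3, 0, 0, 0, 0, 0, 0, 0, 0, 0, 0, 0, 0, 0, 0, 0, 0, 0, -2, 0, 0])

```text
time_s: 22.45
tool_pos: [502.1, 324.5, 78.5]
orientation: [3.134, 0.198, -0.004]
force: [-0.1, 0.1, 0.3]
opening: 0.954
gripper_force: 0.0
```

drive_tool(commands=[0, 0, -4, 0, 0, 0, 0, -9, 0, 0, 0, 0, -14, 0, 0, 0, 0, -18, 0, 0, 0, 0, -20, 0, 0, 0, 0, -20, 0, 0, 0, 0, -20, 0, 0, 0, 0, -20, 0, 0])

```text
time_s: 23.45
tool_pos: [502.6, 324.8, 277.9]
orientation: [3.135, 0.197, -0.003]
force: [-1.0, -0.3, -0.3]
opening: 1.0
gripper_force: 0.0
```

```bash
python3 - <<'E'
from h import *
np.set_printoptions(precision=2,suppress=True)
s=arm.observe();print(s['tool_pos'],s['opening']*87,s['joint_positions'])
# hover so the camera looks down near both gear and drive
for w in (-1.445,-2.2,-0.7): print(w,go((500,-110,280),w))
snap('side','s4')
E
```

```text
[502.6  324.75 277.91] 86.99373315196567 [-0.17  0.26 -0.58  1.48  0.14  1.44 -2.2 ]
-1.445 (array([-5.71, 43.1 , -0.17]), np.float64(7.216565208079118e-06), 'yawnow', np.float64(-1.445))
-2.2 (array([-5.71, 43.1 , -0.17]), np.float64(0.7550072165652082), 'yawnow', np.float64(-1.445))
-0.7 (array([-5.71, 43.1 , -0.17]), np.float64(-0.744992783434792), 'yawnow', np.float64(-1.445))
```

```bash
python3 - <<'E'
from h import *
print(go((514,-22,222),-1.445)); 
E
```

```text
(array([-3.22, 34.54,  5.63]), np.float64(2.2445807317250654e-06), 'yawnow', np.float64(-1.445))
```

drive_tool(commands=[-0.3, 3, 0, 0, 0, -1, 9, 1, 0, 0, -1.6, 15, 2, 0, 0, -2.2, 21, 3, 0, 0, -2.8, 27, 4, 0, 0, -3.2, 32, 5, 0, 0, -3.2, 34.5, 5.6, 0, 0, -3.2, 34.5, 5.6, 0, 0])

```text
time_s: 24.5
tool_pos: [514.0, -23.5, 221.9]
orientation: [3.136, 0.191, -0.003]
force: [0.6, 0.1, 0.0]
opening: 0.999
gripper_force: 0.0
```

drive_tool(commands=[0, 0, 0, 0, 0, 0, 0, 0, 0, 0, 0, 0, 0, 0, 0, 0, 0, 0, 0, 0, 0, 0, 0, 0, 0, 0, 0, 0, 0, 0, 0, 0, 0, 0, 0, 0, 0, 0, 0, 0])

```text
time_s: 25.5
tool_pos: [514.5, -21.2, 223.1]
orientation: [-3.135, -0.197, 0.0]
force: [1.0, 0.6, 0.7]
opening: 1.001
gripper_force: 0.0
```

```bash
python3 - <<'E'
from h import *
snap('wrist','wg')
print(arm.observe()['tool_pos'],go((412,-314,222),-1.445)); 
E
```

```text
[514.56919299 -21.16442402 223.07550384] (array([-13.85,  27.77,   0.11]), np.float64(-3.964588980109873e-05), 'yawnow', np.float64(-1.445))
```

drive_tool(commands=[-1.5, 3, 0, 0, 0, -4, 8, 0, 0, 0, -6.5, 13, 0, 0, 0, -9, 18, 0, 0, 0, -11.5, 23, 0, 0, 0, -13, 26, 0, 0, 0, -13.8, 27.8, 0, 0, 0, -13.8, 27.8, 0, 0, 0])

```text
time_s: 26.55
tool_pos: [411.8, -315.5, 222.9]
orientation: [3.136, 0.193, -0.001]
force: [0.6, 0.1, 0.0]
opening: 0.999
gripper_force: 0.0
```

drive_tool(commands=[0, 0, 0, 0, 0, 0, 0, 0, 0, 0, 0, 0, 0, 0, 0, 0, 0, 0, 0, 0, 0, 0, 0, 0, 0, 0, 0, 0, 0, 0, 0, 0, 0, 0, 0, 0, 0, 0, 0, 0])

```text
time_s: 27.55
tool_pos: [412.5, -314.3, 223.1]
orientation: [-3.135, -0.197, 0.0]
force: [0.7, -0.4, 0.2]
opening: 0.998
gripper_force: 0.0
```

```bash
python3 - <<'E'
from h import *
im,m=snap('wrist','wd'); np.set_printoptions(precision=1,suppress=True)
p=proj('wrist',(478,-305,60),m); print(arm.observe()['tool_pos'],p)
p2=proj('wrist',(583.2,-13.6,16),load('wg')); print(p2)
g=cv2.imread('pics/wg.png'); s=cv2.imread('pics/s4.png')
def c(i,p,w,h,k):
    x,y=int(p[0])-w//2,int(p[1])-h//2; print(x,y); return cv2.resize(i[y:y+h,x:x+w],None,fx=k,fy=k,interpolation=cv2.INTER_CUBIC)
a=c(g,p2,66,50,6); b=c(im,(p[0],p[1]-30),66,100,6)
t=c(s,(280,330),198,125,2)
cv2.imwrite('pics/v4.png',np.hstack([np.vstack([a,c(s,(280,330),198,150,2)]),b]))
E
```

```text
[ 412.5 -314.3  223.1] [319.7 125.3]
[321.5 122.6]
288 97
286 45
181 268
181 255Traceback (most recent call last):
  File "<stdin>", line 10, in <module>
    return _nx.concatenate(arrs, 1, dtype=dtype, casting=casting)
           ~~~~~~~~~~~~~~~^^^^^^^^^^^^^^^^^^^^^^^^^^^^^^^^^^^^^^^
ValueError: all the input array dimensions except for the concatenation axis must match exactly, but along dimension 0, the array at index 0 has size 590 and the array at index 1 has size 600
```

```bash
python3 - <<'E'
from h import *
im=cv2.imread('pics/wd.png'); g=cv2.imread('pics/wg.png'); s=cv2.imread('pics/s4.png')
f=lambda i,x,y,w,h,k:cv2.resize(i[y:y+h,x:x+w],None,fx=k,fy=k,interpolation=cv2.INTER_CUBIC)
cv2.imwrite('pics/v4.png',np.hstack([np.vstack([f(g,288,97,66,50,6),f(s,181,250,198,150,2)]),f(im,286,45,66,100,6)]))
E
```

```text
(no output)
```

View pics/v4.png

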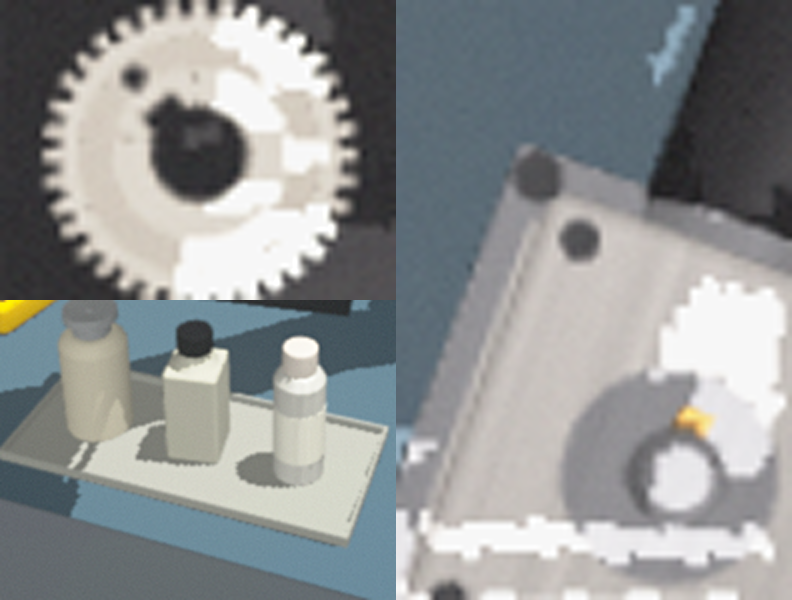

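```bash
python3 - <<'E'
from h import *
np.set_printoptions(precision=2,suppress=True)
G=load('wg');D=load('wd')
g=lambda x,y,z:onz('wrist',(288+x/6-.4,97+y/6-.4),z,G)
d=lambda x,y,z:onz('wrist',(286+(x-396)/6-.4,45+y/6-.4),z,D)
ang=lambda v:round(np.arctan2(v[1],v[0]),3)
print('bore',g(198,152,40),'disc c',g(200,155,16),'dot',g(134,76,16),ang(g(134,76,16)-g(200,155,16)),'keyway',ang(g(161,112,40)-g(198,152,40)))
s=d(685,478,96);print('shaft top',s,'shoulder',d(670,475,60))
print('key',d(693,420,84),ang(d(693,420,84)-s))
print('holes',ang(d(580,240,56)-d(447,595,56)),np.linalg.norm(d(580,240,56)-d(447,595,56)),'motor edge',ang(d(714,0,45)-d(652,195,45)),'base edge',ang(d(522,150,4)-d(415,430,4)),'front edge',ang(d(560,200,56)-d(790,275,56))-1.571)
print('t0 top/side',tri([ray('top',(459.5,209)),ray('side',(382.4,143)),ray('wrist',(286+289/6-.4,45+478/6-.4),D)]))
E
```

```text
bore [583.74 -12.41  40.  ] disc c [583.28 -12.92  16.  ] dot [597.25   1.86  16.  ] 0.814 keyway 0.865
shaft top [ 480.9  -317.72   96.  ] shoulder [ 481.13 -316.68   60.  ]
key [ 490.4  -318.31   84.  ] -0.063
holes -0.233 67.09334294276192 motor edge -0.168 base edge -0.235 front edge -0.18999999999999995
t0 top/side (array([ 478.69, -312.99,   94.13]), [np.float64(6.434894515927019), np.float64(2.072612161586627), np.float64(5.294762326530208)])
```

drive_tool(commands=[2, -3, 0, -0.1, 0.2, 6, -8, 0, -0.25, 0.4, 10, -13, 1, -0.4, 0.48, 14, -18, 3, -0.55, 0.48, 17, -23, 6, -0.7, 0.48, 19.5, -26.5, 8, -0.785, 0.48, 20.7, -27.8, 10, -0.785, 0.48, 20.7, -27.8, 10, -0.785, 0.48])

```text
time_s: 28.6
tool_pos: [582.2, -9.6, 121.5]
orientation: [-2.816, -1.388, 0.003]
force: [0.2, -0.6, -0.1]
opening: 0.52
gripper_force: 0.0
```

drive_tool(commands=[0, 0, 0, 0, 0.48, 0, 0, 0, 0, 0.48, 0, 0, 0, 0, 0.48, 0, 0, 0, 0, 0.48, 0, 0, 0, 0, 0.48, 0, 0, 0, 0, 0.48, 0, 0, 0, 0, 0.48, 0, 0, 0, 0, 0.48])

```text
time_s: 29.6
tool_pos: [583.0, -12.5, 123.0]
orientation: [-2.821, -1.382, 0.0]
force: [0.3, -0.3, -0.4]
opening: 0.525
gripper_force: 0.0
```

```bash
python3 - <<'E'
from h import *
s=arm.observe();print(s['tool_pos'],s['opening']*87,go((583.5,-12.6,20),-0.66))
E
```

```text
[582.978927   -12.48685131 123.01891166] 45.64996893681195 (array([ 0.02,  0.05, 10.3 ]), np.float64(-2.695197261592952e-05), 'yawnow', np.float64(-0.66))
```

Descend with the fingers at 45 mm, then close on the hub.

drive_tool(commands=[0, 0, 3, 0, 0.48, 0, 0, 6, 0, 0.48, 0, 0, 8, 0, 0.48, 0, 0, 9.5, 0, 0.48, 0, 0, 10, 0, 0.48, 0, 0, 10.2, 0, 0.48, 0, 0, 10.2, 0, 0.48, 0, 0, 10.2, 0, 0.48])

```text
time_s: 30.6
tool_pos: [583.4, -12.5, 21.7]
orientation: [2.821, 1.381, 0.001]
force: [-0.2, -0.2, -1.2]
opening: 0.52
gripper_force: 0.0
```

drive_tool(commands=[0, 0, 0, 0, 0.55, 0, 0, 0, 0, 0.6, 0, 0, 0, 0, 0.65, 0, 0, 0, 0, 0.8, 0, 0, 0, 0, 1, 0, 0, 0, 0, 1, 0, 0, 0, 0, 1, 0, 0, 0, 0, 1])

```text
time_s: 31.6
tool_pos: [583.1, -12.5, 21.2]
orientation: [2.821, 1.382, 0.0]
force: [-0.5, 0.5, 1.7]
opening: 0.364
gripper_force: 30.0
```

```bash
python3 - <<'E'
from h import *
s=arm.observe();print(s['tool_pos'],s['opening']*87,s['force'],go((481,-317.3,150),-0.66-1.055))
E
```

```text
[583.07948774 -12.54740392  21.15382443] 31.683555804460042 [-0.46061455  0.51571408  1.74885458] (array([-30.33,  10.62, -12.89]), np.float64(1.054965501371969), 'yawnow', np.float64(-0.66))
```

drive_tool(commands=[0, 0, -1, 0, 1, 0, 0, -4, 0, 1, 0, 0, -8, 0, 1, -1, 0.5, -12, 0.1, 1, -4, 1.5, -12.9, 0.2, 1, -8, 3, -12.9, 0.35, 1, -12, 4.5, -12.9, 0.5, 1, -15, 5.3, -12.9, 0.6, 1])

```text
time_s: 32.6
tool_pos: [530.8, -166.6, 149.3]
orientation: [-3.106, -0.474, 0.003]
force: [0.5, 0.6, -0.6]
opening: 0.361
gripper_force: 30.0
```

```bash
python3 - <<'E'
from h import *
s=arm.observe();print(s['tool_pos'],s['opening']*87,s['force'],go((481,-317.3,150),-0.66-1.055))
E
```

```text
[ 530.81470454 -166.62761278  149.31065805] 31.43049772026247 [ 0.45898987  0.62193009 -0.64296549] (array([-9.25, 12.9 , -0.06]), np.float64(0.44706622926215656), 'yawnow', np.float64(-1.268))
```

drive_tool(commands=[-1, 1.5, 0, 0.1, 1, -3.5, 5, 0, 0.2, 1, -6, 8.5, 0, 0.3, 1, -8.3, 11.5, 0, 0.4, 1, -9.2, 12.9, 0, 0.455, 1, -9.2, 12.9, 0, 0.455, 1, -9.2, 12.9, 0, 0.455, 1, -9.2, 12.9, 0, 0.455, 1])

```text
time_s: 33.6
tool_pos: [485.6, -312.9, 150.0]
orientation: [-3.133, 0.222, -0.0]
force: [0.4, 0.2, -0.3]
opening: 0.359
gripper_force: 30.0
```

```bash
python3 - <<'E'
from h import *
s=arm.observe();print(s['tool_pos'],s['opening']*87,s['force'],go((481,-317.3,120),-1.715))
im,m=snap('wrist','wi'); np.set_printoptions(precision=1,suppress=True)
print(proj('wrist',[(481,-317.3,96),(481,-317.3,120)],m))
E
```

```text
[ 485.55148595 -312.86045454  150.04995482] 31.20353578394724 [ 0.35764874  0.157255   -0.32432864] (array([-0.39,  0.51,  3.  ]), np.float64(0.002988148945164415), 'yawnow', np.float64(-1.712))
[[328.1 223.1]
 [329.  234.7]]
```

drive_tool(commands=[-0.2, 0.25, 1, 0, 1, -0.4, 0.5, 2, 0, 1, -0.4, 0.5, 3, 0, 1, -0.4, 0.5, 3.2, 0, 1, -0.4, 0.5, 3.2, 0, 1, -0.4, 0.5, 3.2, 0, 1, -0.4, 0.5, 3.2, 0, 1, -0.4, 0.5, 3.2, 0, 1])

```text
time_s: 34.65
tool_pos: [480.2, -318.9, 118.3]
orientation: [3.133, -0.226, 0.001]
force: [0.4, 0.4, -2.1]
opening: 0.361
gripper_force: 30.0
```

```bash
python3 - <<'E'
from h import *
s=arm.observe();print(s['tool_pos'],s['opening']*87,s['force'],go((481,-317.3,77.2),-1.715))
E
```

```text
[ 480.20345116 -318.86178462  118.28361839] 31.441913645002845 [ 0.37849836  0.35701393 -2.08123573] (array([ 0.05, -0.17,  4.11]), np.float64(-6.1751592541625655e-06), 'yawnow', np.float64(-1.715))
```

drive_tool(commands=[0.05, -0.17, 0, 0, 1, 0.05, -0.17, 0.3, 0, 1, 0.05, -0.17, 0.5, 0, 1, 0.05, -0.17, 0.7, 0, 1, 0.05, -0.17, 0.9, 0, 1, 0.05, -0.17, 1.1, 0, 1, 0.05, -0.17, 1.2, 0, 1, 0.05, -0.17, 1.2, 0, 1])

```text
time_s: 35.65
tool_pos: [480.8, -317.2, 106.0]
orientation: [-3.133, 0.226, 0.0]
force: [-0.2, 0.2, -0.8]
opening: 0.364
gripper_force: 30.0
```

```bash
python3 - <<'E'
from h import *
s=arm.observe();print(s['tool_pos'],s['opening']*87,s['force'],s['torque'],go((481,-317.3,77.2),-1.715))
E
```

```text
[ 480.76698561 -317.16328475  105.97244418] 31.671649899219574 [-0.20465778  0.16611984 -0.8075952 ] [0.0809662  0.0034059  0.00533243] (array([0.03, 0.01, 2.88]), np.float64(2.548587028750049e-05), 'yawnow', np.float64(-1.715))
```

drive_tool(commands=[0, 0, 0.2, 0, 1, 0, 0, 0.4, 0, 1, 0, 0, 0.5, 0, 1, 0, 0, 0.6, 0, 1, 0, 0, 0.7, 0, 1, 0, 0, 0.8, 0, 1, 0, 0, 0.8, 0, 1, 0, 0, 0.8, 0, 1])

```text
time_s: 36.65
tool_pos: [480.8, -317.2, 98.1]
orientation: [-3.133, 0.226, 0.0]
force: [0.1, 0.2, -1.4]
opening: 0.358
gripper_force: 30.0
```

drive_tool(commands=[0, 0, 0.3, 0, 1, 0, 0, 0.7, 0, 1, 0, 0, 1, 0, 1, 0, 0, 1.3, 0, 1, 0, 0, 1.6, 0, 1, 0, 0, 1.9, 0, 1, 0, 0, 2, 0, 1, 0, 0, 2, 0, 1])

```text
time_s: 37.65
tool_pos: [480.8, -317.2, 78.0]
orientation: [-3.133, 0.226, 0.0]
force: [-0.1, -0.4, -1.3]
opening: 0.36
gripper_force: 30.0
```

```bash
python3 - <<'E'
from h import *
s=arm.observe();print(s['tool_pos'],s['opening']*87,s['force'],s['torque'])
E
```

```text
[ 480.80225761 -317.18861113   78.0061357 ] 31.321282969121754 [-0.09300328 -0.41702746 -1.31514976] [ 0.05104098  0.05411643 -0.04305233]
```

Nearly home; release, let it drop, and rise clear.

drive_tool(commands=[0, 0, 0.05, 0, 1, 0, 0, 0.1, 0, 1, 0, 0, 0.1, 0, 0.9, 0, 0, 0.1, 0, 0.6, 0, 0, 0.1, 0, 0.4, 0, 0, 0.1, 0, 0.3, 0, 0, 0.1, 0, 0.3, 0, 0, -0.5, 0, 0.3])

```text
time_s: 38.65
tool_pos: [480.5, -317.0, 82.9]
orientation: [-3.133, 0.226, 0.001]
force: [0.5, -0.0, 0.1]
opening: 0.68
gripper_force: 0.0
```

drive_tool(commands=[0, 0, -2, 0, 0.2, 0, 0, -5, 0, 0, 0, 0, -9, 0, 0, 0, 0, -13, 0, 0, 0, 0, -14, 0, 0, 0, 0, -14, 0, 0, 0, 0, -14, 0, 0, 0, 0, -14, 0, 0])

```text
time_s: 39.65
tool_pos: [480.3, -316.9, 221.7]
orientation: [-3.132, 0.226, 0.003]
force: [0.0, 1.2, 0.6]
opening: 1.0
gripper_force: 0.0
```

```bash
python3 - <<'E'
from h import *
np.set_printoptions(precision=2,suppress=True)
s=arm.observe();print(s['tool_pos'],s['opening']*87,s['joint_positions'],go((430,-250,222),-1.445), go((470,-40,222),-1.445))
im,_=snap('side','s5'); im2,_=snap('wrist','w5')
E
```

```text
[ 480.3  -316.94  221.74] 87.00142320363864 [ 0.53  0.19 -0.03  1.65  0.01  1.31 -1.21] (array([-5.94, -5.9 , -0.01]), np.float64(-0.27000712061222076), 'yawnow', np.float64(-1.715)) (array([ -5.  , -27.26,   0.01]), np.float64(-0.27000712061222076), 'yawnow', np.float64(-1.715))
```

drive_tool(commands=[-1.5, 0.7, 0, -0.1, 0, -4, 0.7, 0, -0.2, 0, -6.8, 0.7, 0, -0.27, 0, -6.8, 0.7, 0, -0.27, 0, -6.8, 0.7, 0, -0.27, 0, -6.8, 0.7, 0, -0.27, 0, -6.8, 0.7, 0, -0.27, 0, -6.8, 0.7, 0, -0.27, 0])

```text
time_s: 40.75
tool_pos: [412.8, -314.3, 222.9]
orientation: [-3.135, -0.198, 0.0]
force: [-0.2, 0.0, -0.2]
opening: 0.998
gripper_force: 0.0
```

```bash
python3 - <<'E'
from h import *
np.set_printoptions(precision=2,suppress=True)
im,m=snap('wrist','wd2'); s=cv2.imread('pics/s5.png'); g=cv2.imread('pics/wg.png')
G=load('wg')
for p in((574,71,26),(594,-97,26),(499.5,-23.5,26)): print(proj('wrist',p,G))
print(proj('wrist',[(481,-317.3,96),(481,-317.3,72)],m),proj('side',(481,-317.3,80)))
f=lambda i,x,y,w,h,k:cv2.resize(i[y:y+h,x:x+w],None,fx=k,fy=k,interpolation=cv2.INTER_CUBIC)
q=proj('wrist',(481,-317.3,72),m).astype(int);q2=proj('side',(481,-317.3,70)).astype(int)
r=np.vstack([f(im,q[0]-33,q[1]-37,66,75,4),f(s,q2[0]-33,q2[1]-37,66,75,4)])
l=cv2.resize(g[60:260,195:440],(532,434)); l=np.vstack([l,np.zeros((166,532,3),np.uint8)])
print(q,q2); cv2.imwrite('pics/v5.png',np.hstack([l,r]))
print(go((590,325,210),-1.445))
E
```

```text
[248.46 122.68]
[393.61 123.82]
[320.91 194.13]
[[333.34 124.37]
 [332.31 124.25]] [381.69 148.16]
[332 124] [381 151]
(array([ 25.62, -61.2 ,   1.3 ]), np.float64(5.23171072739359e-05), 'yawnow', np.float64(-1.445))
```

View pics/v5.png

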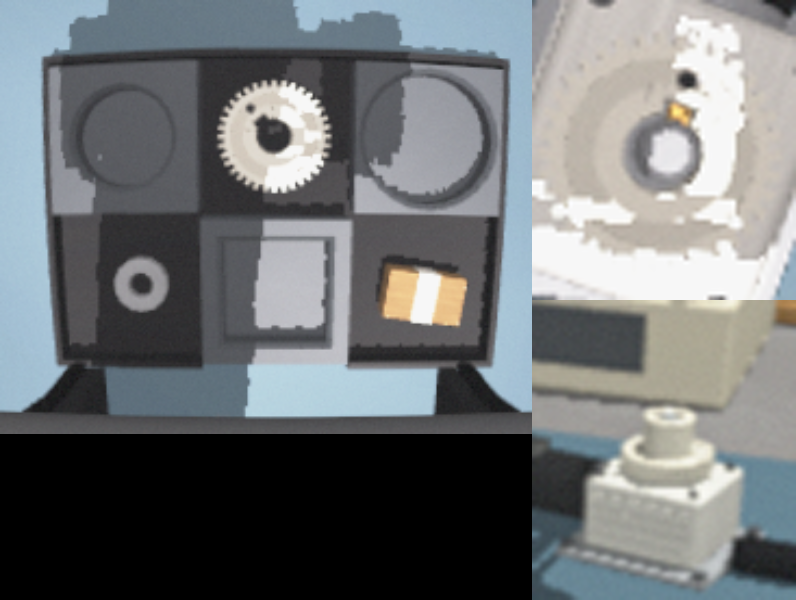

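```bash
python3 - <<'E'
from h import *
np.set_printoptions(precision=1,suppress=True)
G=load('wg'); f=lambda x,y:onz('wrist',(195+x/2.171-.3,60+y/2.171-.3),26,G)
for n,p in(('small',(126,135)),('large',(429,139)),('sq',(276.5,290.5)),('bay',(277,137))): print(n,f(*p))
for a,b in(((77,135),(175,135)),((126,83),(126,187)),((361,139),(497,139)),((219,290),(333,290)),((276,238),(276,343)),((201,61),(43,58)),((348,363),(201,366)),((201,61),(201,214)),((353,61),(353,214)),((219,240),(330,238)),((222,341),(332,345)),((219,240),(222,341)),((330,238),(332,345))): print(np.linalg.norm(f(*a)-f(*b)),np.arctan2(*(f(*b)-f(*a))[1::-1]))
E
```

```text
small [575.4  66.   26. ]
large [593.9 -95.4  26. ]
sq [500.4 -24.8  26. ]
bay [583.  -14.5  26. ]
54.22222504365095 -1.4815952886838815
56.40567910870768 -3.033550406059333
76.00927682377879 -1.4064129401991443
62.499398012426404 -1.4448031313177085
59.104984440268204 -3.01423667075605
87.67853557600009 1.6231615541063547
83.29188012564202 1.7181373609079984
82.19275031942814 -3.024716901757299
82.28081092311695 -3.0057820441408936
59.88055141539987 -1.4264101901106678
61.64053596965016 -1.4833017090591811
56.95935582834035 -3.0045493042389055
60.475508004623656 -2.976667494004109
```

drive_tool(commands=[1.2, -3, 0, 0, 0, 3.5, -8, 0, 0, 0, 6, -14, 0, 0, 0, 8.5, -20, 0, 0, 0, 11, -26, 0, 0, 0, 13.5, -32, 0, 0, 0, 15.5, -37, 0, 0, 0, 16.5, -40, 0, 0, 0])

```text
time_s: 41.8
tool_pos: [526.2, 107.1, 223.2]
orientation: [-3.134, -0.203, -0.001]
force: [-0.3, -1.1, -0.1]
opening: 1.0
gripper_force: 0.0
```

drive_tool(commands=[2, -4, 0, 0, 0, 4, -9, 0, 0, 0, 6.5, -14, 0.5, 0, 0, 8.5, -19, 1, 0, 0, 9.1, -21.2, 1.3, 0, 0, 9.1, -21.2, 1.3, 0, 0, 9.1, -21.2, 1.3, 0, 0, 9.1, -21.2, 1.3, 0, 0])

```text
time_s: 42.8
tool_pos: [590.4, 323.0, 210.6]
orientation: [3.135, 0.194, 0.001]
force: [-0.1, -0.7, 0.5]
opening: 1.002
gripper_force: 0.0
```

```bash
python3 - <<'E'
from h import *
s=arm.observe();print(s['tool_pos'],s['opening']*87,go((590,325,58),-1.445))
E
```

```text
[590.37173909 323.04653911 210.63170584] 87.2060530949209 (array([-0.03, -0.21, 15.26]), np.float64(-0.002337799667535778), 'yawnow', np.float64(-1.447))
```

drive_tool(commands=[0, 0, 3, 0, 0, 0, 0, 8, 0, 0, 0, 0, 12.5, 0, 0, 0, 0, 15, 0, 0, 0, 0, 15.2, 0, 0, 0, 0, 15.2, 0, 0, 0, 0, 15.2, 0, 0.1, 0, 0, 15.2, 0, 0.2])

```text
time_s: 43.8
tool_pos: [590.3, 325.2, 59.3]
orientation: [-3.135, -0.197, -0.003]
force: [0.6, -0.0, 0.1]
opening: 0.868
gripper_force: 0.0
```

drive_tool(commands=[0, 0, 0, 0, 0.3, 0, 0, 0, 0, 0.4, 0, 0, 0, 0, 0.8, 0, 0, 0, 0, 1, 0, 0, 0, 0, 1, 0, 0, 0, 0, 1, 0, 0, 0, 0, 1, 0, 0, 0, 0, 1])

```text
time_s: 44.8
tool_pos: [589.8, 324.9, 58.1]
orientation: [3.135, 0.197, 0.0]
force: [-0.8, -1.2, 2.1]
opening: 0.633
gripper_force: 29.9
```

```bash
python3 - <<'E'
from h import *
s=arm.observe();print(s['tool_pos'],s['opening']*87,go((592.8,-97,63.5),-1.445))
E
```

```text
[589.78172992 324.87751757  58.14425546] 55.09611224420784 (array([-4.99, 41.89, -0.54]), np.float64(-2.460290181272029e-05), 'yawnow', np.float64(-1.445))
```

drive_tool(commands=[0, 0, -1, 0, 1, 0, 0, -5, 0, 1, 0, 1, -9, 0, 1, -0.5, 4, -10, 0, 1, -1.1, 9, -10, 0, 1, -1.8, 15, -10, 0, 1, -2.5, 21, -10, 0, 1, -3.2, 27, -10, 0, 1])

```text
time_s: 45.8
tool_pos: [591.5, 51.3, 158.4]
orientation: [-3.135, -0.198, -0.0]
force: [1.6, -0.1, -3.1]
opening: 0.635
gripper_force: 29.9
```

drive_tool(commands=[-0.7, 6, 0, 0, 1, -1.4, 11, 0, 0, 1, -1.8, 14, 0, 0, 1, -1.8, 14.9, 0, 0, 1, -1.8, 14.9, 0, 0, 1, -1.8, 14.9, 0, 0, 1, -1.8, 14.9, 2, 0, 1, -1.8, 14.9, 5, 0, 1])

```text
time_s: 46.8
tool_pos: [593.1, -96.0, 107.1]
orientation: [3.135, 0.2, 0.002]
force: [0.1, -1.0, -3.9]
opening: 0.629
gripper_force: 29.9
```

```bash
python3 - <<'E'
from h import *
s=arm.observe();print(s['tool_pos'],s['opening']*87,go((592.8,-97,63.5),-1.445))
E
```

```text
[593.05674266 -96.02634605 107.08380806] 54.74331800081798 (array([-0.04,  0.09,  4.36]), np.float64(0.0013837040094275554), 'yawnow', np.float64(-1.444))
```

drive_tool(commands=[0, 0, 1, 0, 1, 0, 0, 2, 0, 1, 0, 0, 3, 0, 1, 0, 0, 3.8, 0, 1, 0, 0, 4.2, 0, 1, 0, 0, 4.4, 0, 1, 0, 0, 4.4, 0, 1, 0, 0, 4.4, 0, 1])

```text
time_s: 47.8
tool_pos: [592.9, -97.1, 64.4]
orientation: [3.135, 0.197, 0.001]
force: [0.4, -0.1, -2.2]
opening: 0.637
gripper_force: 29.9
```

drive_tool(commands=[0, 0, 0, 0, 0.8, 0, 0, 0, 0, 0.5, 0, 0, 0, 0, 0.2, 0, 0, 0, 0, 0, 0, 0, 0, 0, 0, 0, 0, 0, 0, 0, 0, 0, -3, 0, 0, 0, 0, -8, 0, 0])

```text
time_s: 48.8
tool_pos: [591.4, -97.0, 143.3]
orientation: [-3.134, -0.197, 0.006]
force: [0.9, -0.6, -0.5]
opening: 0.997
gripper_force: 0.0
```

drive_tool(commands=[0, 0, -4, 0, 0, 0, 0, -6, 0, 0, 0, 0, -6, 0, 0, 0, 0, -6, 0, 0, 0, 0, -6, 0, 0, 0, 0, -6, 0, 0, 0, 0, -6, 0, 0, 0, 0, -6, 0, 0])

```text
time_s: 49.8
tool_pos: [592.7, -97.0, 203.9]
orientation: [-3.135, -0.197, 0.0]
force: [-0.8, -0.4, -0.6]
opening: 0.999
gripper_force: 0.0
```

```bash
python3 - <<'E'
from h import *
s=arm.observe();print(s['tool_pos'],s['opening']*87,go((503,325,58.5),-1.445)); snap('side','s6')
E
```

```text
[592.65596575 -97.01762823 203.94130095] 86.92131775029138 (array([ -3.6 , -42.99,  14.55]), np.float64(1.5344399217687155e-05), 'yawnow', np.float64(-1.445))
```

drive_tool(commands=[-0.2, -3, 0, 0, 0, -0.6, -8, 0, 0, 0, -1.1, -14, 0, 0, 0, -1.6, -20, 0, 0, 0, -2.1, -26, 0, 0, 0, -2.6, -32, 0, 0, 0, -3.1, -38, 0, 0, 0, -3.5, -42, 0, 0, 0])

```text
time_s: 50.85
tool_pos: [503.9, 318.4, 204.4]
orientation: [-3.134, -0.201, -0.0]
force: [0.7, -0.5, 0.6]
opening: 1.0
gripper_force: 0.0
```

drive_tool(commands=[-0.1, -1, 0, 0, 0, -0.1, -1, 0, 0, 0, -0.1, -1, 3, 0, 0, -0.1, -1, 8, 0, 0, -0.1, -1, 12.5, 0, 0, -0.1, -1, 14.5, 0, 0, -0.1, -1, 14.5, 0, 0, -0.1, -1, 14.5, 0, 0.2])

```text
time_s: 51.85
tool_pos: [504.3, 325.5, 61.0]
orientation: [-3.134, -0.196, -0.004]
force: [0.2, 0.1, -0.1]
opening: 0.949
gripper_force: 0.0
```

drive_tool(commands=[0, 0, 0, 0, 0.4, 0, 0, 0, 0, 0.6, 0, 0, 0, 0, 1, 0, 0, 0, 0, 1, 0, 0, 0, 0, 1, 0, 0, 0, 0, 1, 0, 0, 0, 0, 1, 0, 0, 0, 0, 1])

```text
time_s: 52.85
tool_pos: [503.1, 325.1, 59.2]
orientation: [-3.135, -0.197, -0.0]
force: [-1.5, -0.5, 3.2]
opening: 0.507
gripper_force: 29.9
```

```bash
python3 - <<'E'
from h import *
s=arm.observe();print(s['tool_pos'],s['opening']*87,go((499.3,-25.5,64),-1.445))
E
```

```text
[503.0875659  325.0617778   59.18308372] 44.07495357800691 (array([-4.77, 34.73, -0.48]), np.float64(-6.1025022142668917e-05), 'yawnow', np.float64(-1.445))
```

drive_tool(commands=[0, 0, -1, 0, 1, 0, 0, -5, 0, 1, -0.1, 1, -9, 0, 1, -0.5, 4, -10, 0, 1, -1.2, 9, -10, 0, 1, -2, 15, -10, 0, 1, -2.9, 21, -10, 0, 1, -3.7, 27, -10, 0, 1])

```text
time_s: 53.85
tool_pos: [499.8, 50.7, 159.6]
orientation: [3.135, 0.198, 0.001]
force: [1.2, -0.5, -2.4]
opening: 0.508
gripper_force: 29.9
```

drive_tool(commands=[-0.7, 5, 0, 0, 1, -1.1, 7.4, 0, 0, 1, -1.1, 7.7, 0, 0, 1, -1.1, 7.7, 0, 0, 1, -1.1, 7.7, 0, 0, 1, -1.1, 7.7, 1, 0, 1, -1.1, 7.7, 3, 0, 1, -1.1, 7.7, 5, 0, 1])

```text
time_s: 54.85
tool_pos: [498.7, -24.6, 107.9]
orientation: [-3.135, -0.199, 0.0]
force: [-0.4, -0.0, -2.0]
opening: 0.508
gripper_force: 29.9
```

drive_tool(commands=[0, 0, 1, 0, 1, 0, 0, 2, 0, 1, 0, 0, 3, 0, 1, 0, 0, 3.8, 0, 1, 0, 0, 4.2, 0, 1, 0, 0, 4.4, 0, 1, 0, 0, 4.4, 0, 1, 0, 0, 4.4, 0, 1])

```text
time_s: 55.85
tool_pos: [499.1, -25.2, 65.3]
orientation: [3.135, 0.197, 0.001]
force: [0.1, -0.4, -2.0]
opening: 0.502
gripper_force: 29.9
```

```bash
python3 - <<'E'
from h import *
s=arm.observe();print(s['tool_pos'],s['opening']*87,s['force'],go((499.3,-25.5,64.3),-1.445))
E
```

```text
[499.12857923 -25.24562235  65.31988242] 43.665769735350544 [ 0.05277234 -0.44659853 -1.97249303] (array([0.01, 0.03, 0.1 ]), np.float64(-4.987189204475051e-05), 'yawnow', np.float64(-1.445))
```

drive_tool(commands=[0, 0, 0.08, 0, 1, 0, 0, 0.08, 0, 0.8, 0, 0, 0.08, 0, 0.4, 0, 0, 0.08, 0, 0, 0, 0, 0.08, 0, 0, 0, 0, 0.08, 0, 0, 0, 0, -3, 0, 0, 0, 0, -8, 0, 0])

```text
time_s: 56.85
tool_pos: [497.7, -25.2, 144.7]
orientation: [-3.135, -0.198, 0.005]
force: [1.4, 0.1, 0.2]
opening: 0.987
gripper_force: 0.0
```

drive_tool(commands=[0, 0, -4, 0, 0, 0, 0, -6, 0, 0, 0, 0, -6, 0, 0, 0, 0, -6, 0, 0, 0, 0, -6, 0, 0, 0, 0, -6, 0, 0, 0, 0, -6, 0, 0, 0, 0, -6, 0, 0])

```text
time_s: 57.85
tool_pos: [498.9, -25.2, 205.0]
orientation: [-3.135, -0.197, 0.0]
force: [-0.6, 0.3, 0.2]
opening: 0.999
gripper_force: 0.0
```

```bash
python3 - <<'E'
from h import *
s=arm.observe();print(s['tool_pos'],s['opening']*87,go((415.2,325.2,59),-1.445))
E
```

```text
[498.87808745 -25.23288504 204.95075141] 86.87494541755461 (array([ -3.9 , -35.81,  14.6 ]), np.float64(1.1279833085575675e-05), 'yawnow', np.float64(-1.445))
```

drive_tool(commands=[-0.3, -3, 0, 0, 0, -0.8, -8, 0, 0, 0, -1.5, -14, 0, 0, 0, -2.2, -20, 0, 0, 0, -2.8, -26, 0, 0, 0, -3.5, -32, 0, 0, 0, -3.9, -35.5, 0, 0, 0, -3.9, -35.8, 0, 0, 0])

```text
time_s: 58.85
tool_pos: [413.8, 327.9, 205.2]
orientation: [-3.134, -0.205, 0.001]
force: [1.0, -0.4, 0.7]
opening: 1.004
gripper_force: 0.0
```

drive_tool(commands=[0, 0, 0, 0, 0, 0, 0, 0, 0, 0, 0, 0, 4, 0, 0, 0, 0, 9, 0, 0, 0, 0, 13, 0, 0, 0, 0, 14.6, 0, 0, 0, 0, 14.6, 0, 0.2, 0, 0, 14.6, 0, 0.4])

```text
time_s: 59.85
tool_pos: [416.4, 325.6, 60.7]
orientation: [-3.134, -0.197, -0.003]
force: [0.1, 0.3, 0.2]
opening: 0.851
gripper_force: 0.0
```

drive_tool(commands=[0, 0, 0, 0, 0.5, 0, 0, 0, 0, 0.6, 0, 0, 0, 0, 1, 0, 0, 0, 0, 1, 0, 0, 0, 0, 1, 0, 0, 0, 0, 1, 0, 0, 0, 0, 1, 0, 0, 0, 0, 1])

```text
time_s: 60.85
tool_pos: [415.5, 325.2, 59.3]
orientation: [-3.135, -0.197, -0.001]
force: [-0.6, 0.3, 5.4]
opening: 0.449
gripper_force: 30.0
```

```bash
python3 - <<'E'
from h import *
s=arm.observe();print(s['tool_pos'],s['opening']*87,go((573.3,67.7,64),-1.445))
E
```

```text
[415.46219616 325.18811664  59.25643791] 39.08855479610039 (array([12.43, 27.53, -0.48]), np.float64(1.8491010304044764e-05), 'yawnow', np.float64(-1.445))
```

drive_tool(commands=[0, 0, -1, 0, 1, 0, 0, -5, 0, 1, 0.4, 1, -9, 0, 1, 1.8, 4, -10, 0, 1, 4, 9, -10, 0, 1, 6.3, 14, -10, 0, 1, 8.6, 19, -10, 0, 1, 10.8, 24, -10, 0, 1])

```text
time_s: 61.85
tool_pos: [553.1, 98.8, 159.5]
orientation: [-3.135, -0.198, -0.0]
force: [1.0, 0.2, -1.4]
opening: 0.451
gripper_force: 30.0
```

drive_tool(commands=[1.4, 3, 0, 0, 1, 1.6, 3.5, 0, 0, 1, 1.6, 3.5, 0, 0, 1, 1.6, 3.5, 0, 0, 1, 1.6, 3.5, 0, 0, 1, 1.6, 3.5, 1, 0, 1, 1.6, 3.5, 3, 0, 1, 1.6, 3.5, 5, 0, 1])

```text
time_s: 62.85
tool_pos: [572.3, 67.7, 107.1]
orientation: [3.135, 0.197, -0.002]
force: [-1.0, -0.9, -2.2]
opening: 0.449
gripper_force: 30.0
```

drive_tool(commands=[0, 0, 1, 0, 1, 0, 0, 2, 0, 1, 0, 0, 3, 0, 1, 0, 0, 3.8, 0, 1, 0, 0, 4.2, 0, 1, 0, 0, 4.45, 0, 1, 0, 0, 4.45, 0, 1, 0, 0, 4.45, 0, 1])

```text
time_s: 63.85
tool_pos: [573.0, 67.8, 64.8]
orientation: [3.135, 0.197, 0.001]
force: [-0.2, -0.1, -1.3]
opening: 0.448
gripper_force: 30.0
```

```bash
python3 - <<'E'
from h import *
s=arm.observe();print(s['tool_pos'],s['opening']*87,s['force'],go((573.3,67.7,64.3),-1.445))
E
```

```text
[573.0490276   67.77361055  64.84942674] 38.98355390581955 [-0.23507871 -0.13790584 -1.33287666] (array([0.02, 0.01, 0.05]), np.float64(-3.0361310741966463e-05), 'yawnow', np.float64(-1.445))
```

drive_tool(commands=[0, 0, 0.05, 0, 1, 0, 0, 0.05, 0, 0.8, 0, 0, 0.05, 0, 0.5, 0, 0, 0.05, 0, 0.2, 0, 0, 0.05, 0, 0, 0, 0, 0.05, 0, 0, 0, 0, -3, 0, 0, 0, 0, -8, 0, 0])

```text
time_s: 64.85
tool_pos: [571.6, 67.5, 144.0]
orientation: [-3.135, -0.197, 0.006]
force: [1.1, -1.0, -0.2]
opening: 0.957
gripper_force: 0.0
```

drive_tool(commands=[0, 0, -4, 0, 0, 0, 0, -9, 0, 0, -2, 0, -12, 0, 0, -5, 0, -12, 0, 0, -8, 0, -12, 0, 0, -8, 0, -12, 0, 0, -8, 0, -12, 0, 0, -8, 0, -12, 0, 0])

```text
time_s: 65.85
tool_pos: [494.0, 57.8, 264.4]
orientation: [-3.135, -0.197, 0.0]
force: [-0.3, 0.3, -0.4]
opening: 0.999
gripper_force: 0.0
```

```bash
python3 - <<'E'
from h import *
np.set_printoptions(precision=1,suppress=True)
s=arm.observe();print(s['time_s'],s['tool_pos'],s['force'])
im,_=snap('side','s7'); t,m=snap('wrist','w7')
q=proj('wrist',[(592.8,-97,123),(499,-25.3,122),(573,67.7,127)],m);print(q)
print(proj('side',[(592.8,-97,123),(499,-25.3,122),(573,67.7,127)]))
f=lambda i,x,y,w,h,k:cv2.resize(i[y:y+h,x:x+w],None,fx=k,fy=k,interpolation=cv2.INTER_CUBIC)
cv2.imwrite('pics/v7.png',np.vstack([f(im,250,120,200,120,4)[:480],cv2.resize(t,(192,120)) .repeat(1,0) if 0 else np.zeros((1,800,3),np.uint8)]))
E
```

```text
65.85 [494.   57.8 264.4] [-0.3  0.3 -0.4]
[[478.  120.4]
 [401.3 197.1]
 [321.  111.5]]
[[314.3 156.8]
 [344.5 174.5]
 [296.1 184.8]]
```

View pics/v7.png

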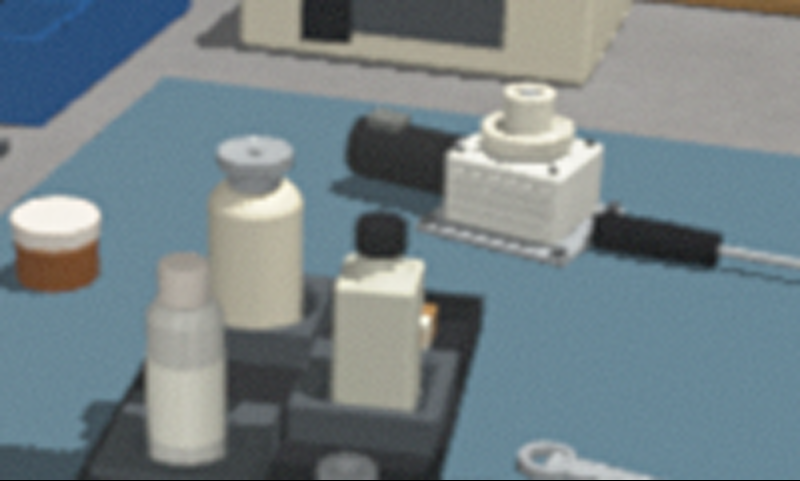

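```bash
python3 -c "
from rig import arm
print(arm.job_done())"
```

```text
the job is handed in; nothing more can be done
None
```

The job is handed in with no verdict returned. The last pictures show the gear fully home on the keyed shaft, the pump bottle, spray can and square bottle upright in their own cups, and the gripper clear, at about 66 s of the 147 s allowed.

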